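Slide the rubbing block under the holder's spring clip

TASK

Push the rubbing block home into its bench holder, beneath the spring clip: with one fingertip hold the clip's long press plate down so that its jaw is lifted, and with the other fingertip push the block along the lane until it is fully home against the end stop, keeping the plate held down all the while. Then let the plate up so that the jaw clamps down on the block, and move clear. Do not lift or tip the block; leave the tape measure, the wooden wedge and the stone alone.

Things in the scene. Friction and masses are not known exactly. Their poses are not given: they have to be found in the camera images.
- holder: Fixed plywood board 235x190x12 mm on 10 mm feet, at x -124 to +111, y -75 to +115 of this frame. Origin: bench top, below the centre line of a lane. x = push direction along the lane, y to the left of that, away from the robot, z up. Lane floor z = 22 mm, between aluminium rails at y = -25 and +25, 8 mm high. The spring clip, a see-saw, stands on the y+ side of the lane: its pivot runs along x at y 35, z 56; posts at x 56 to 102.
- stop_face (a point): Middle of the end stop's face at the lane's floor, holder x = +95, y = 0, z = 22 mm. The stop is 62 mm wide, 22 mm high. The block is home when its leading face lies against it.
- clip (a joint): Angle of the clip. 0 = released, jaw down; 0.46 rad = press plate fully down (hard stop). The 30 mm block passes beneath the jaw from 0.18 on, so half-way (0.22 to 0.35) is enough; released with the block beneath, the clip rests on it at about 0.16. Sprung: about 6 N on the plate begin to move it, about 16 N hold it fully down, the same anywhere along the plate.
- plate_mid (a point): Middle of the top face of the ribbed steel press plate of the clip, 205 mm along holder x (-113 to +92), 34 mm wide, 4 mm thick. Released: holder y 75, z 50 mm, outer edge tilted up 0.30 rad; fully down: y 68, z 33 mm, nearly level. A fingertip can slide along it while pressing. Half to fully down it is level with the block's mid-height: two level fingertips 60 to 85 mm apart can press and push at once.
- jaw_tip (a point): Underside of the nose of the clip's steel jaw: an arm 18 mm wide from the pivot across the lane, at holder x 70 to 88 mm, with a down-turned nose at holder x 79, y -3 mm. Released, 24 mm above the lane's floor, so that it bars the block; fully lifted, about 42 mm. The arm then reaches up to about 76 mm above the bench.
- block_center (a point): Centre of the loose grey-beige rubbing block (flat abrasive stone): 70 mm along this point's x, 45 mm along its y, 30 mm high, 0.12 kg. It lies in the lane short of the jaw, its x along the lane to 0.03 rad. Home, its centre is at holder x 60, z 37 mm.
- rub_block: The same rubbing block; origin under its centre; its own x axis lies 1.99 rad clockwise (from above) of the point's x, so use the point.
- tape: Loose yellow pocket tape measure, 55x85x62 mm, beyond the stop, right of the holder; origin under its centre. To be left alone.
- wedge: Loose beech wedge, 34x110x26 mm, behind the holder; origin under its centre. To be left alone.
- stone: Loose limestone offcut, 60x68x55 mm, left of the holder; origin under its centre. To be left alone.
Not all that is in view belongs to the job. Leave any orange or red look-alike of the rub_block alone.

How it is judged:
By the outcome, as a careful person would: the job done as asked, in the order asked, and still so for the second after the job is handed in, with the robot touching nothing.
It also fails if it takes over 45 s, if anything falls off the work surface, if the arm or the gripper's body presses on something with over 40 N, if the wrist force passes 120 N, or if a joint passes its speed limit or range.

ROBOT

A 7-joint arm with a two-finger parallel gripper is mounted at the origin on a cart in front of the work surface, level with it; the furniture and walls round the work are solid. World frame = base frame: x ahead of the robot, y to its left, z up, the work surface at z = 0. Lengths are in mm, angles in rad, forces in N, time in s.
With the tool pointing down it reaches from about 350 to 900 mm from the base axis. Payload 19.9 kg.
Tool frame: the origin (TCP) lies at the very end of the fingers, on their centre line; the grasp point (between the pads) lies behind it (manip.tcp_to_grasp is the x of the grasp point in the tool frame, in mm); x points along the fingers, y is the direction in which the jaws open and shut, and the axes are right-handed (so a half turn about x gives the same grasp; the last joint's range is limited). The gripper opens to 85 mm and grips with 20 to 120 N. Pads are 22 mm wide; open, the fingers measure 114 mm over their backs; the gripper's body (76 mm by 85 mm) begins 54 mm behind the grasp point. The pads swing forward as they close: fully open they stand 13 mm farther back than shut.
Start: joints at [1.288, 0.417, -0.01, 1.614, 0.005, 1.111, -0.053], TCP at [149.046, -606.949, 231.26] pointing down, gripper open.
Joint ranges: [-2.81, 2.81], [-0.39, 2.02], [-1.27, 1.25], [0.06, 2.57], [-1.19, 4.33], [0.19, 2], [-2.82, 2.82]. Speed limits (rad/s): [1.89, 1.89, 2.39, 2.39, 3.01, 3.01, 3.01].

INTERFACE

Orientations are given as a rotation vector (axis times angle).
In Python, from station import manip, imaging gives the robot as it stands.
- The arm moves only by the shell command python3 -m pendant 'ROWS' [FORCE]. ROWS is JSON, a list of rows, each a list of 3 entries, a list of its own where there are three numbers: the shift along the tool's x, y, z in m, then the turn, a rotation vector about the tool's x, y, z in rad, then the closure in counts, from 0 (fully open) to 255 (shut). In form: [[[x, y, z], [rx, ry, rz], jaw], ...]. A call has exactly 8 rows; each row shifts and turns the commanded pose from where the row before left it, along the tool's axes as they then stand; what a row does not reach is not made up. A row lasts 1/12 s, in which the tool goes at most 41.7 mm and 7.16 degrees, less where a joint would pass 70% of its speed; a pose out of reach is approached as far as the arm can. A call with a gripper value outside its range is refused whole. The fingers move at their own pace and stop on an object; FORCE is the grip in N (left out, the last holds). Time passes only in rows, so rows that do not move let the fingers close, or fill a call up. It gives the time, the measured TCP pose, the force and the opening at its end, in the units of the state.
- manip.read_state(): the state, without advancing time (a new reading comes with each control period).
- imaging.camera(name): name is "scene" or "top" or "wrist"; returns a dict with "img" (384x512x3 uint8, red, green, blue), "intrinsics" (3x3 intrinsics, pixels), "R" (3x3) and "t" (3): a world point X has camera coordinates R X + t; the wrist camera has in their place "T_tool_cam" (4x4, takes a point from camera to tool coordinates, whose origin is the TCP and whose axes are the tool frame's). Camera axes: x right, y down, z forward; pixel columns grow to the right and rows downward; lengths in mm; the calibration is good to about 2 mm. A picture is of the moment at which its call begins: read the wrist's pose just before it. There is no depth.
- manip.job_done(): hands the job in, once; it reports no verdict.
The state is a dict: "time_s": time; "qpos": joint angles; "dq": joint speeds; "tau": joint torques, N m; "tool_pos": TCP position; "orientation": TCP orientation; "contact_force": force on the tool from outside, world axes, zero at the start; "ft_torque": the same for the moment, N m; "finger_gap": finger opening in mm.
Only numpy, scipy, OpenCV 4.12 (cv2) and the standard library are available. Lean on these libraries where they do the work, as an engineer would, in place of code of your own. Each camera call takes 0.05 s, during which the arm holds its last target. There are 200 camera calls.

## Working session

There is one attempt and no reset: what is moved stays moved. The work goes in short steps, Python scripts to look and compute and a shell command to move; the robot and the scene stay as the last step left them, time stands still between calls to the robot, and variables do not carry over. Pictures are saved under pics/ and viewed, about 8 in all and at most 12, crops included, and the job is handed in when it is done.

```bash
mkdir -p pics; ls
python3 - <<'E'
from station import manip, imaging
import cv2,numpy as np
print(manip.read_state(), manip.tcp_to_grasp)
for n in("scene","top"):
    c=imaging.camera(n); cv2.imwrite(f"pics/{n}0.png",c["img"][:,:,::-1]); print(n,c["intrinsics"],c["R"],c["t"])
a=cv2.imread("pics/scene0.png");b=cv2.imread("pics/top0.png")
E
```

```text
pics
{'time_s': 0.0, 'qpos': array([ 1.28846959,  0.41802384, -0.01030974,  1.61416328,  0.00469391,
        1.11068405, -0.05298498]), 'dq': array([ 0.00039934,  0.00027307, -0.00076726,  0.00093763, -0.00021649,
        0.00055811,  0.00104711]), 'tau': array([-2.11087689e-03, -8.64429331e+01,  6.77159652e-01, -4.34880638e+01,
        1.89699163e-02,  7.56472000e-03,  1.05335803e-04]), 'tool_pos': array([ 148.98007134, -606.63289323,  230.63368967]), 'orientation': array([ 2.09380142,  0.25470546, -2.09429517]), 'contact_force': array([ 0.35679295, -1.2286658 , -0.18579734]), 'ft_torque': array([-0.0224989 , -0.00540614, -0.0615435 ]), 'finger_gap': 85.74627410978756} -18.700000000000003
scene [[401.17717212   0.         256.32843889]
 [  0.         401.17717212 190.04984818]
 [  0.           0.           1.        ]] [[-0.67380892 -0.73887516  0.00671022]
 [-0.49991123  0.44916347 -0.74050047]
 [ 0.54412342 -0.50231034 -0.67202234]] [ 331.3535565   326.55546778 1166.91568732]
top [[405.19349789   0.         256.39632654]
 [  0.         405.19349789 192.72600137]
 [  0.           0.           1.        ]] [[-0.05630456 -0.99840422 -0.0043381 ]
 [-0.97627193  0.05596536 -0.20919128]
 [ 0.20910024 -0.00754326 -0.97786512]] [-1.94325186e-01  5.42446587e+02  1.42533045e+03]
```

View pics/top0.png

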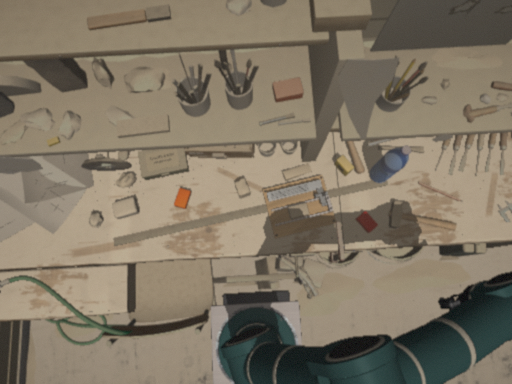

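View pics/scene0.png

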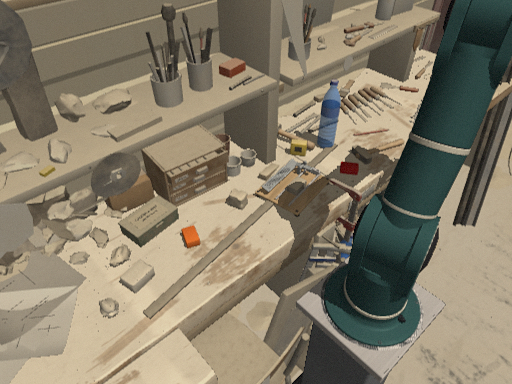

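The top view shows the holder at about px (300,205), with the ribbed plate along its upper edge and the tape at (343,163). The scene view shows the holder at about (295,185). Next I'll enlarge both.

Run:
```python
import cv2,numpy as np
b=cv2.imread("pics/top0.png")[165:245,250:350];a=cv2.imread("pics/scene0.png")[150:225,240:340]
f=lambda i:cv2.resize(i,(800,int(i.shape[0]*8)),interpolation=cv2.INTER_CUBIC)
cv2.imwrite("pics/c1.png",cv2.resize(np.vstack([f(b),f(a)]),None,fx=.48,fy=.48) if 0 else cv2.resize(f(b),(750,600)))
cv2.imwrite("pics/c2.png",cv2.convertScaleAbs(cv2.resize(f(a),(800,600)),alpha=1.3))
```

```text
(no output)
```

View pics/c1.png

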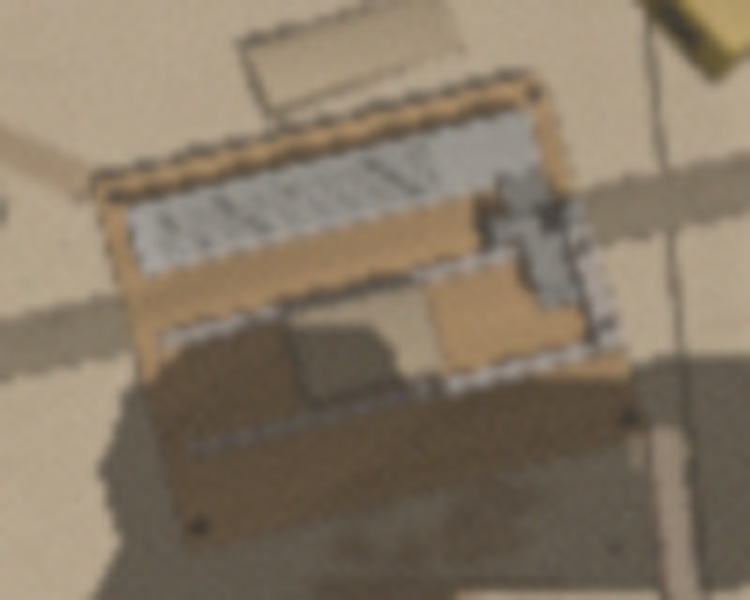

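In the top crop (scale 7.5), the board corners are at (98,185), (540,75), (635,435) and (185,545). The block spans about (285..440, 285..405), short of the jaw at (550,290), and the push direction is image right.

```bash
cat > h.py <<'E'
import numpy as np, cv2
from scipy.spatial.transform import Rotation as Ro
from station import manip, imaging
def ray(K,R,t,uv,z):
    d=R.T@np.linalg.inv(K)@np.array([*uv,1.]); o=-R.T@t
    return o+d*(z-o[2])/d[2]
def rigid(L,W):  # planar fit L->W : returns yaw, origin, residuals
    L=np.array(L,float);W=np.array(W)[:,:2]
    l=L-L.mean(0);w=W-W.mean(0)
    a=np.arctan2((l[:,0]*w[:,1]-l[:,1]*w[:,0]).sum(),(l*w).sum())
    R=np.array([[np.cos(a),-np.sin(a)],[np.sin(a),np.cos(a)]])
    o=W.mean(0)-R@L.mean(0)
    return a,o,W-(L@R.T+o)
E
python3 - <<'E'
from h import *
c=imaging.camera("top");f=lambda u,v,z:ray(c["intrinsics"],c["R"],c["t"],(250+u/7.5-.5+.07,165+v/7.5-.5+.07),z)
W=[f(98,180,22),f(540,72,22),f(635,435,22),f(185,547,22)]
a,o,r=rigid([(-124,115),(111,115),(111,-75),(-124,-75)],W);print(a,o,r)
R=np.array([[np.cos(a),-np.sin(a)],[np.sin(a),np.cos(a)]])
for p in [(285,318),(425,285),(440,375),(315,405)]: print((f(*p,52)[:2]-o)@R)
s=manip.read_state();print(Ro.from_rotvec(s["orientation"]).as_matrix())
print(imaging.camera("wrist")["T_tool_cam"])
E
```

```text
-1.3929345935913726 [ 473.65365049 -193.81231055] [[-1.1776718  -4.13838966]
 [ 0.20575976  1.27267098]
 [ 0.86795965  4.8576134 ]
 [ 0.10395239 -1.99189472]]
[-49.84120647  18.66946357]
[20.47128633 18.60725062]
[ 16.13703456 -25.90895235]
[-46.31951892 -26.0234811 ]
[[-3.14774412e-04  2.38532314e-01 -9.71134510e-01]
 [ 9.11089896e-04 -9.71134086e-01 -2.38532506e-01]
 [-9.99999535e-01 -9.59874769e-04  8.83637798e-05]]
[[ 8.49767542e-05 -2.69026435e-01  9.63132789e-01 -1.43252766e+02]
 [ 9.99999898e-01  4.49900369e-04  3.74386037e-05  4.19688880e-01]
 [-4.43385772e-04  9.63132688e-01  2.69026446e-01 -6.73768324e+01]
 [ 0.00000000e+00  0.00000000e+00  0.00000000e+00  1.00000000e+00]]
```

```bash
python3 -m pendant '[[[0,-0.0245,-0.0283],[0,0,0],0],[[0,-0.0245,-0.0283],[0,0,0],0],[[0,-0.0245,-0.0283],[0,0,0],0],[[0,-0.0245,-0.0283],[0,0,0],0],[[0,-0.0245,-0.0283],[0,0,0],0],[[0,-0.0245,-0.0283],[0,0,0],0],[[0,-0.0245,-0.0283],[0,0,0],0],[[0,-0.0245,-0.0283],[0,0,0],0]]'
python3 -m pendant '[[[0,-0.0245,-0.0283],[0,0,0],0],[[0,-0.0245,-0.0283],[0,0,0],0],[[0,-0.0245,-0.0283],[0,0,0],0],[[0,-0.0245,-0.0283],[0,0,0],0],[[0,-0.0245,-0.0283],[0,0,0],0],[[0,-0.0245,-0.0283],[0,0,0],0],[[0,-0.0245,-0.0283],[0,0,0],0],[[0,-0.0245,-0.0283],[0,0,0],0]]'
python3 -m pendant '[[[0,0,0],[-0.0942,0,0],0],[[0,0,0],[-0.0942,0,0],0],[[0,0,0],[-0.0942,0,0],0],[[0,0,0],[-0.0942,0,0],0],[[0,0,0],[-0.0942,0,0],0],[[0,0,0],[-0.0942,0,0],0],[[0,0,0],[-0.0942,0,0],0],[[0,0,0],[-0.0942,0,0],0]]'
python3 -m pendant '[[[0,0,0],[-0.0942,0,0],0],[[0,0,0],[-0.0942,0,0],0],[[0,0,0],[-0.0942,0,0],0],[[0,0,0],[-0.0942,0,0],0],[[0,0,0],[-0.0942,0,0],100],[[0,0,0],[-0.0942,0,0],100],[[0,0,0],[-0.0942,0,0],100],[[0,0,0],[-0.0942,0,0],100]]' 20
python3 - <<'E'
from h import *
s=manip.read_state();print(s)
print(Ro.from_rotvec(s["orientation"]).as_matrix())
c=imaging.camera("wrist");cv2.imwrite("pics/w1.png",c["img"][:,:,::-1]);print(c["intrinsics"])
E
```

```text
time_s: 0.87
tool_pos: [322.8, -361.0, 231.4]
orientation: [2.093, 0.253, -2.094]
contact_force: [1.3, -0.1, 0.2]
finger_gap: 85.6
time_s: 1.53
tool_pos: [496.0, -116.6, 231.4]
orientation: [2.094, 0.253, -2.093]
contact_force: [0.4, -2.2, 0.6]
finger_gap: 85.6
time_s: 2.2
tool_pos: [495.2, -118.3, 231.2]
orientation: [1.616, 0.882, -1.617]
contact_force: [-0.7, -0.3, -0.1]
finger_gap: 85.4
time_s: 2.87
tool_pos: [495.2, -118.3, 231.2]
orientation: [1.074, 1.29, -1.074]
contact_force: [0.5, 0.1, -0.5]
finger_gap: 51.7
{'time_s': 2.8667, 'qpos': array([ 0.69892076,  0.25882037, -0.60913565,  1.88170346,  0.16936619,
        1.05253061,  0.20290298]), 'dq': array([ 0.14397526,  0.02700269, -0.17335597, -0.00410196,  0.05789272,
        0.01115277,  1.07014639]), 'tau': array([-1.90698221e+00, -6.15536427e+01, -5.14889359e+00, -4.15754664e+01,
       -1.82702383e-01, -3.31079029e-02, -3.56052496e+00]), 'tool_pos': array([ 495.20025461, -118.29214909,  231.18933894]), 'orientation': array([ 1.07412093,  1.28994535, -1.07431786]), 'contact_force': array([ 0.47715166,  0.14053839, -0.50079084]), 'ft_torque': array([-0.02258884,  0.01562653,  0.02905075]), 'finger_gap': 51.73663621443992}
[[-2.32366349e-04  9.83508685e-01  1.80860753e-01]
 [ 4.08442997e-05  1.80860767e-01 -9.83508709e-01]
 [-9.99999972e-01 -2.21147198e-04 -8.21966798e-05]]
[[280.04981986   0.         255.73509303]
 [  0.         280.04981986 192.2232484 ]
 [  0.           0.           1.        ]]
```

View pics/w1.png

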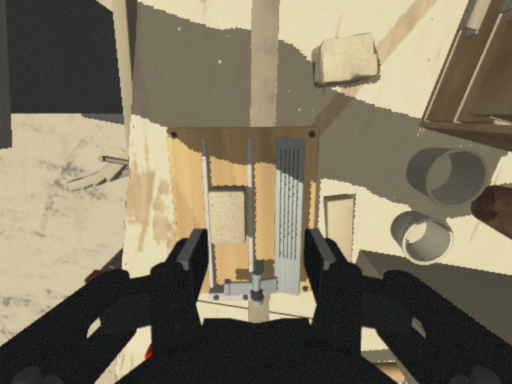

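The wrist view shows the board with its top corners at (168,127) and (320,127) and its lower right at (308,292). The block's top face spans (210..246, 186..243), and the plate spans columns 276-304. The lane runs down the image.

```bash
cat >> h.py <<'E'
def wcam():
    s=manip.read_state();c=imaging.camera("wrist")
    T=np.eye(4);T[:3,:3]=Ro.from_rotvec(s["orientation"]).as_matrix();T[:3,3]=s["tool_pos"]
    M=np.linalg.inv(T@c["T_tool_cam"]);return s,c,lambda u,v,z:ray(c["intrinsics"],M[:3,:3],M[:3,3],(u,v),z)
E
python3 - <<'E'
from h import *
s,c,f=wcam()
cv2.imwrite("pics/w2.png",c["img"][:,:,::-1])
W=[f(168,127,22),f(320,127,22),f(308,293,22)]
a,o,r=rigid([(-124,-75),(-124,115),(111,115)],W);print(a,o,r)
R=np.array([[np.cos(a),-np.sin(a)],[np.sin(a),np.cos(a)]])
h=lambda u,v,z:((f(u,v,z)[:2]-o)@R).round(1)
print("block",[h(*p,52) for p in [(210,186),(246,186),(246,243),(211,243)]])
print("rails",[h(*p,30) for p in [(205,140),(250,140),(211,285)]])
print("plate",[h(*p,50) for p in [(277,138),(303,138),(277,292),(300,292)]])
print("tcp",(s["tool_pos"][:2]-o)@R, s["tool_pos"])
g=cv2.resize(c["img"][110:320,150:340,::-1],None,fx=2.85,fy=2.85,interpolation=cv2.INTER_CUBIC);cv2.imwrite("pics/w2c.png",g)
E
```

```text
-1.3933970075203561 [ 471.93461649 -195.07272337] [[ 2.60711292 -1.07114931]
 [-1.26930728  0.54761599]
 [-1.33780565  0.52353332]]
block [array([-56.1, -18.5]), array([-56.6,  24.3]), array([17.4, 24.5]), array([ 18. , -19.6])]
rails [array([-108. ,  -26.4]), array([-108.7,   28.2]), array([ 93.3, -25.3])]
plate [array([-113.1,   59.4]), array([-113.4,   89.1]), array([89.4, 66. ]), array([89. , 96.7])]
tcp [-71.4365431   36.42968642] [ 495.18614537 -118.32854998  231.17662528]
```

View pics/w2c.png

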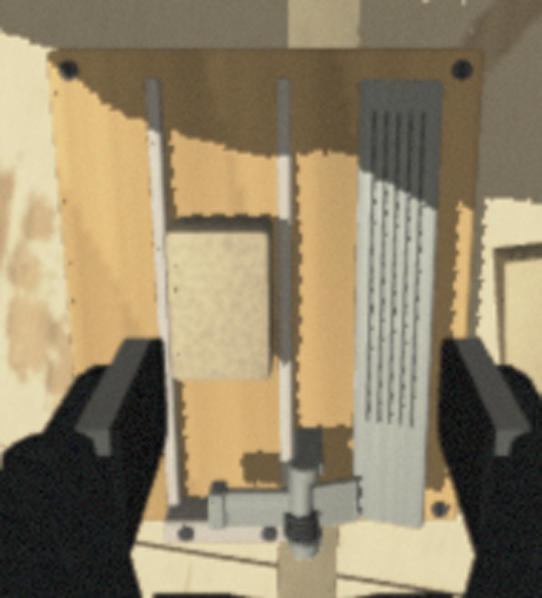

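```bash
python3 -m pendant '[[[0.025,0,-0.001],[0,0,0],90],[[0.025,0,-0.001],[0,0,0],90],[[0.025,0,-0.001],[0,0,0],90],[[0.025,0,-0.001],[0,0,0],90],[[0.025,0,-0.001],[0,0,0],90],[[0.025,0,-0.001],[0,0,0],90],[[0,0,0],[0,0,0],90],[[0,0,0],[0,0,0],90]]'
python3 - <<'E'
from h import *
s,c,f=wcam();print(s["tool_pos"],s["finger_gap"],s["contact_force"])
cv2.imwrite("pics/w3.png",c["img"][:,:,::-1])
E
```

```text
time_s: 3.63
tool_pos: [493.8, -112.0, 81.0]
orientation: [1.079, 1.289, -1.08]
contact_force: [0.3, -0.5, 0.4]
finger_gap: 55.5
[ 493.79370413 -112.01959941   81.01675196] 55.454461174216114 [ 0.26947221 -0.4689203   0.39281075]
```

View pics/w3.png

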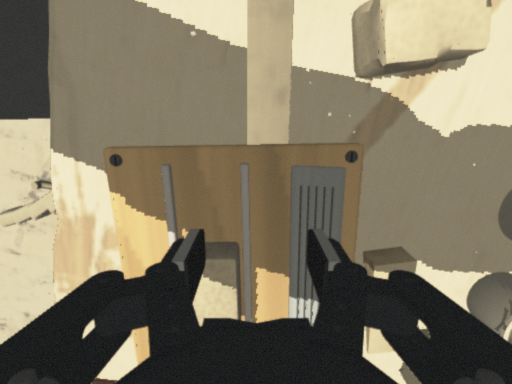

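Run:
```python
from h import *
s,c,f=wcam()
W=[f(104,148,22),f(364,144,22)]
a=-1.3934;R=np.array([[np.cos(a),-np.sin(a)],[np.sin(a),np.cos(a)]]);o=np.array([472.4,-194.6])
h=lambda u,v,z:((f(u,v,z)[:2]-o)@R).round(1)
print("corners",h(104,148,22),h(364,144,22),"yaw err",)
print("rails",h(166,165,30),h(245,165,30))
print("block rear right",h(239,242,52),"plate",h(291,167,50),h(345,167,50))
print("tcp",(s["tool_pos"][:2]-o)@R)
T=np.linalg.inv(c["T_tool_cam"])
for x in (0,-6,-12):
  for y in (-27.7,27.7):
    for z in(-11,11):
      p=T@[x,y,z,1];q=c["intrinsics"]@p[:3];print((x,y,z),(q[:2]/q[2]).round())
```

```text
corners [-121.3  -73.8] [-123.9  113.6] yaw err
rails [-110.3  -27.5] [-110.2   28.2]
block rear right [-61.5  24.4] plate [-112.4   58.1] [-112.4   92.4]
tcp [-77.14516068  36.37685073]
(0, -27.7, -11) [206. 222.]
(0, -27.7, 11) [208. 258.]
(0, 27.7, -11) [308. 222.]
(0, 27.7, 11) [306. 258.]
(-6, -27.7, -11) [204. 226.]
(-6, -27.7, 11) [206. 263.]
(-6, 27.7, -11) [310. 226.]
(-6, 27.7, 11) [308. 263.]
(-12, -27.7, -11) [202. 230.]
(-12, -27.7, 11) [204. 269.]
(-12, 27.7, -11) [312. 230.]
(-12, 27.7, 11) [310. 269.]
```

```bash
python3 -m pendant '[[[0.01,0,0],[0,0,0],90],[[0.01,0,0],[0,0,0],90],[[0.008,0,0],[0,0,0],90],[[0.004,0,0],[0,0,0],90],[[0.003,0,0],[0,0,0],90],[[0.002,0,0],[0,0,0],90],[[0.001,0,0],[0,0,0],90],[[0,0,0],[0,0,0],90]]'
python3 -m pendant '[[[0.001,0,0],[0,0,0],90],[[0.001,0,0],[0,0,0],90],[[0.001,0,0],[0,0,0],90],[[0.001,0,0],[0,0,0],90],[[0.001,0,0],[0,0,0],90],[[0.0,0,0],[0,0,0],90],[[0.0,0,0],[0,0,0],90],[[0,0,0],[0,0,0],90]]'
```

```text
time_s: 4.4
tool_pos: [494.1, -112.3, 43.3]
orientation: [1.077, 1.288, -1.078]
contact_force: [-3.3, -0.3, 6.3]
finger_gap: 54.9
time_s: 5.07
tool_pos: [493.1, -112.5, 38.4]
orientation: [1.076, 1.289, -1.08]
contact_force: [-11.4, -0.6, 14.6]
finger_gap: 55.2
```

```bash
python3 -m pendant '[[[0.001,0,0],[0,0,0],90],[[0.001,0,0],[0,0,0],90],[[0.001,0,0],[0,0,0],90],[[0.001,0,0],[0,0,0],90],[[0.001,0,0],[0,0,0],90],[[0.001,0,0],[0,0,0],90],[[0.001,0,0],[0,0,0],90],[[0,0,0],[0,0,0],90]]'
python3 - <<'E'
from h import *
s,c,f=wcam();print(s["tool_pos"],s["finger_gap"],s["contact_force"])
b=imaging.camera("scene")["img"][150:225,240:340,::-1]
w=cv2.resize(c["img"][:,:,::-1],(560,420));b=cv2.convertScaleAbs(cv2.resize(b,(240,180),interpolation=cv2.INTER_CUBIC),alpha=1.5)
o=np.zeros((420,800,3),np.uint8);o[:,:560]=w;o[:180,560:]=b
cv2.imwrite("pics/w4.png",o)
E
```

```text
time_s: 5.73
tool_pos: [493.3, -112.9, 31.8]
orientation: [1.076, 1.288, -1.08]
contact_force: [-14.2, -2.0, 24.2]
finger_gap: 55.5
[ 493.30775319 -112.88393027   31.7833182 ] 55.49521616778538 [-14.15133489  -2.00070871  24.21895908]
```

View pics/w4.png

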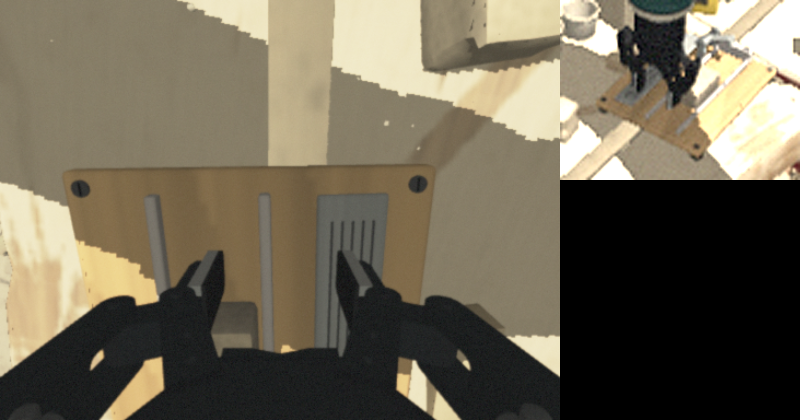

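Run:
```python
from h import *
s,c,f=wcam()
a=-1.3934;R=np.array([[np.cos(a),-np.sin(a)],[np.sin(a),np.cos(a)]]);o=np.array([472.4,-194.6])
h=lambda u,v,z:((f(u,v,z)[:2]-o)@R).round(1)
print("corners",h(64/1.094,171/1.094,22),h(434/1.094,165/1.094,22))
for z in(30,35,40,45,50): print(z,h(290.7,178.2,z),h(354.7,177.3,z))
print("block rear", h(235,277,22),"tcp",(s["tool_pos"][:2]-o)@R)
```

```text
corners [-122.1  -73.8] [-125.1  111.2]
30 [-111.6   53. ] [-112.1   86.9]
35 [-112.7   52.4] [-113.2   85.1]
40 [-113.9   51.7] [-114.3   83.3]
45 [-115.    51.1] [-115.4   81.5]
50 [-116.1   50.5] [-116.6   79.7]
block rear [-47.   21.5] tcp [-76.75628323  35.104059  ]
```

```bash
python3 -m pendant '[[[0,0,0.003],[0,0,0],90],[[0,0,0.004],[0,0,0],90],[[0,0,0.004],[0,0,0],90],[[0,0,0.004],[0,0,0],90],[[0,0,0.004],[0,0,0],90],[[0,0,0.004],[0,0,0],90],[[0,0,0.004],[0,0,0],90],[[0,0,0.004],[0,0,0],90]]'
python3 -m pendant '[[[0,0,0.004],[0,0,0],90],[[0,0,0.004],[0,0,0],90],[[0,0,0.004],[0,0,0],90],[[0,0,0.004],[0,0,0],90],[[0,0,0.004],[0,0,0],90],[[0,0,0.004],[0,0,0],90],[[0,0,0.003],[0,0,0],90],[[0,0,0],[0,0,0],90]]'
python3 - <<'E'
from h import *
s,c,f=wcam();a=-1.3934;R=np.array([[np.cos(a),-np.sin(a)],[np.sin(a),np.cos(a)]]);o=np.array([472.4,-194.6])
print(s["contact_force"][:2]@R,s["contact_force"],"tcp",(s["tool_pos"][:2]-o)@R)
b=imaging.camera("top")["img"][165:245,250:350,::-1];d=imaging.camera("scene")["img"][150:225,240:340,::-1]
v=np.zeros((420,800,3),np.uint8);v[:,:400]=cv2.resize(cv2.resize(b,(400,320),interpolation=cv2.INTER_CUBIC),(400,420));v[:,400:]=cv2.resize(d,(400,420),interpolation=cv2.INTER_CUBIC)
cv2.imwrite("pics/m5.png",v)
E
```

```text
time_s: 6.55
tool_pos: [501.0, -141.7, 32.2]
orientation: [1.078, 1.287, -1.074]
contact_force: [-1.6, 8.5, 13.9]
finger_gap: 55.1
time_s: 7.22
tool_pos: [505.9, -169.0, 32.2]
orientation: [1.078, 1.286, -1.075]
contact_force: [0.4, 2.9, 12.5]
finger_gap: 55.2
[-2.8103982   0.95112837] [ 0.44025827  2.93413631 12.45749294] tcp [-19.31344241  37.45408905]
```

View pics/m5.png

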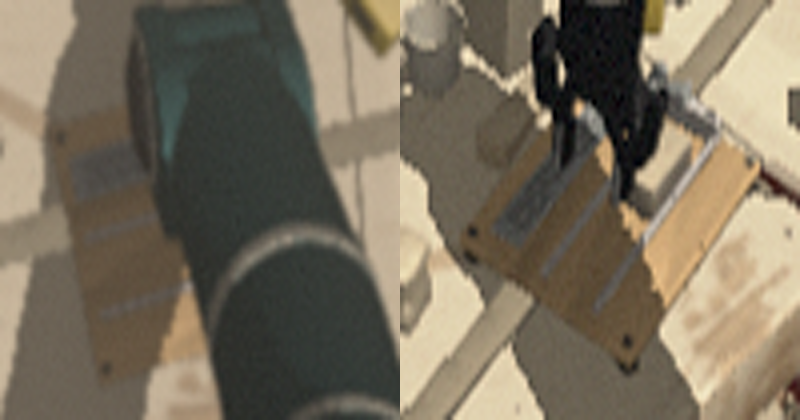

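In the scene view the block is flat in the lane with the push finger behind it, and the other finger is on the plate, which is down (12.5 N, z steady). I'll continue.

```bash
python3 -m pendant '[[[0,0,0.003],[0,0,0],90],[[0,-0.0005,0.004],[0,0,0],90],[[0,-0.0005,0.004],[0,0,0],90],[[0,-0.0005,0.004],[0,0,0],90],[[0,0,0.004],[0,0,0],90],[[0,0,0.004],[0,0,0],90],[[0,0,0.002],[0,0,0],90],[[0,0,0],[0,0,0],90]]'
python3 -m pendant '[[[0,0,0.001],[0,0,0],90],[[0,0,0.001],[0,0,0],90],[[0,0,0.001],[0,0,0],90],[[0,0,0.001],[0,0,0],90],[[0,0,0.001],[0,0,0],90],[[0,0,0.001],[0,0,0],90],[[0,0,0],[0,0,0],90],[[0,0,0],[0,0,0],90]]'
python3 - <<'E'
from h import *
s=manip.read_state();a=-1.3934;R=np.array([[np.cos(a),-np.sin(a)],[np.sin(a),np.cos(a)]]);o=np.array([472.4,-194.6])
print(s["contact_force"][:2]@R,s["contact_force"],"tcp",(s["tool_pos"][:2]-o)@R)
E
```

```text
time_s: 8.03
tool_pos: [508.8, -193.6, 32.3]
orientation: [1.078, 1.286, -1.075]
contact_force: [1.1, 5.2, 14.5]
finger_gap: 55.3
time_s: 8.7
tool_pos: [509.8, -199.1, 32.3]
orientation: [1.078, 1.287, -1.075]
contact_force: [-0.4, 7.7, 12.9]
finger_gap: 55.3
[-7.68295204  0.93019905] [-0.44018931  7.72652935 12.91149166] tcp [11.07805584 36.04878615]
```

```bash
python3 -m pendant '[[[0,0,0.001],[0,0,0],90],[[0,0,0.001],[0,0,0],90],[[0,0,0.001],[0,0,0],90],[[0,0,0],[0,0,0],90],[[0,0,0],[0,0,0],90],[[0,0,0],[0,0,0],90],[[0,0,0],[0,0,0],90],[[0,0,0],[0,0,0],90]]'
python3 -m pendant '[[[0,0,0.001],[0,0,0],90],[[0,0,0.001],[0,0,0],90],[[0,0,0],[0,0,0],90],[[0,0,0],[0,0,0],90],[[0,0,0],[0,0,0],90],[[0,0,0],[0,0,0],90],[[0,0,0],[0,0,0],90],[[0,0,0],[0,0,0],90]]'
```

```text
time_s: 9.37
tool_pos: [510.3, -202.0, 32.3]
orientation: [1.078, 1.287, -1.075]
contact_force: [-0.3, 7.4, 13.1]
finger_gap: 55.3
time_s: 10.03
tool_pos: [510.4, -202.3, 32.3]
orientation: [1.078, 1.289, -1.074]
contact_force: [-3.4, 18.1, 19.6]
finger_gap: 55.2
```

The push force rose to 18 N at tool x ≈ 14 mm, where home was predicted. I'll nudge once more to seat the block, back off 10 mm with the plate still held, then take a look.

```bash
python3 -m pendant '[[[0,0,0.001],[0,0,0],90],[[0,0,0],[0,0,0],90],[[0,0,0],[0,0,0],90],[[0,0,0],[0,0,0],90],[[0,0,0],[0,0,0],90],[[0,0,0],[0,0,0],90],[[0,0,0],[0,0,0],90],[[0,0,0],[0,0,0],90]]'
python3 -m pendant '[[[0,0,-0.002],[0,0,0],90],[[0,0,-0.002],[0,0,0],90],[[0,0,-0.002],[0,0,0],90],[[0,0,-0.002],[0,0,0],90],[[0,0,-0.003],[0,0,0],90],[[0,0,-0.003],[0,0,0],90],[[0,0,0],[0,0,0],90],[[0,0,0],[0,0,0],90]]'
python3 - <<'E'
from h import *
s,c,f=wcam()
d=imaging.camera("scene")["img"][150:210,270:350,::-1]
cv2.imwrite("pics/m6.png",cv2.resize(d,(800,600),interpolation=cv2.INTER_CUBIC))
E
```

```text
time_s: 10.7
tool_pos: [510.4, -202.3, 32.2]
orientation: [1.078, 1.291, -1.073]
contact_force: [-6.5, 23.8, 22.4]
finger_gap: 55.2
time_s: 11.37
tool_pos: [508.8, -193.5, 32.8]
orientation: [1.078, 1.283, -1.077]
contact_force: [0.7, -4.0, 13.9]
finger_gap: 55.4
```

View pics/m6.png

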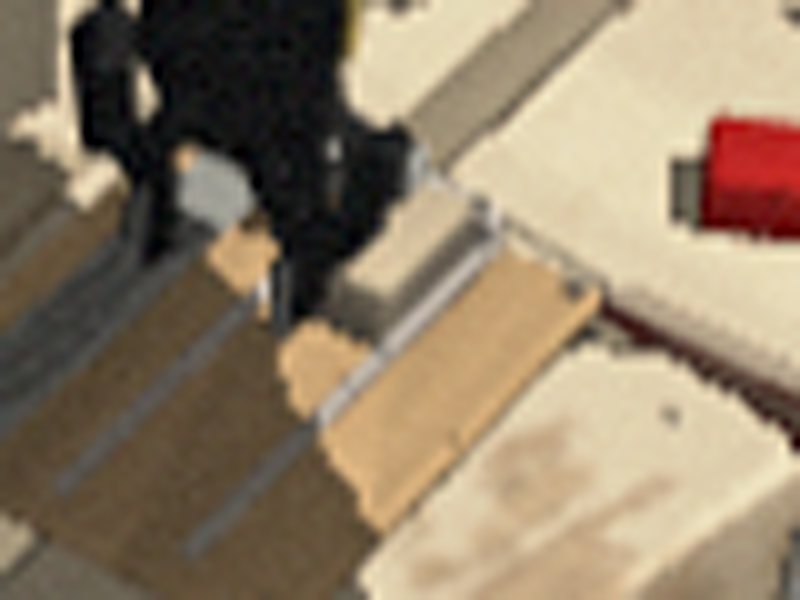

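The block sits flat at the stop, around (420,240), and the finger is clear behind it. Now I'll let the plate up.

```bash
python3 -m pendant '[[[-0.002,0,0],[0,0,0],90],[[-0.002,0,0],[0,0,0],90],[[-0.002,0,0],[0,0,0],90],[[-0.002,0,0],[0,0,0],90],[[-0.003,0,0],[0,0,0],90],[[-0.004,0,0],[0,0,0],90],[[-0.01,0,0],[0,0,0],90],[[-0.015,0,0],[0,0,0],90]]'
python3 -m pendant '[[[-0.025,0,0],[0,0,0],90],[[-0.025,0,0],[0,0,0],90],[[-0.025,0,0],[0,0,0],90],[[-0.025,0,0],[0,0,0],90],[[-0.025,0,-0.02],[0,0,0],90],[[-0.025,0,-0.03],[0,0,0],90],[[0,0,-0.03],[0,0,0],90],[[0,0,-0.02],[0,0,0],90]]'
python3 - <<'E'
from h import *
s,c,f=wcam();print(s["tool_pos"],s["contact_force"])
d=imaging.camera("scene")["img"][150:210,260:340,::-1]
v=np.zeros((420,800,3),np.uint8);v[:,:420]=cv2.resize(c["img"][100:340,150:390,::-1],(420,420),interpolation=cv2.INTER_CUBIC);v[:300,420:]=cv2.resize(d,(380,300),interpolation=cv2.INTER_CUBIC)
cv2.imwrite("pics/m7.png",v)
E
```

```text
time_s: 12.13
tool_pos: [506.4, -192.1, 71.3]
orientation: [1.078, 1.29, -1.078]
contact_force: [-0.2, -0.7, -0.1]
finger_gap: 55.7
time_s: 12.8
tool_pos: [489.4, -91.5, 223.4]
orientation: [1.077, 1.286, -1.075]
contact_force: [0.2, 0.5, -0.9]
finger_gap: 55.4
[489.35171712 -91.46815408 223.36677597] [ 0.21871276  0.48080924 -0.94822704]
```

View pics/m7.png

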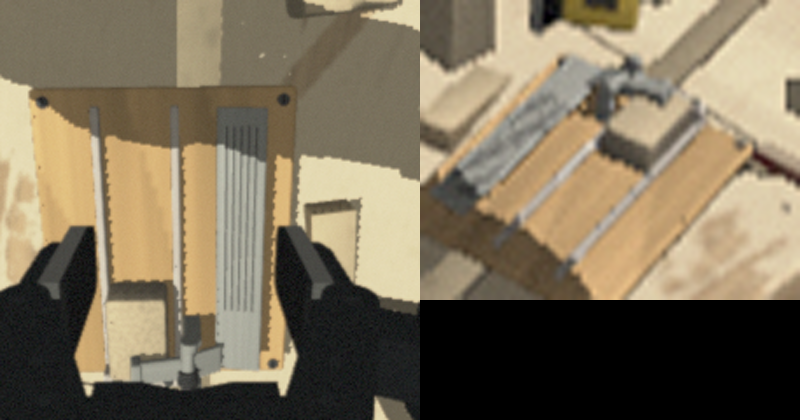

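The block is under the jaw, which now rests on it, and the robot is clear. One numeric check, then I'll hand in.

Run:
```python
from h import *
s,c,f=wcam();a=-1.3934;R=np.array([[np.cos(a),-np.sin(a)],[np.sin(a),np.cos(a)]]);o=np.array([472.4,-194.6])
h=lambda u,v,z:((f(u,v,z)[:2]-o)@R).round(1)
print("corner",h(150+32/1.75,100+88/1.75,22),h(150+297/1.75,100+88/1.75,22),"block rear",h(150+138/1.75,100+298/1.75,52),"wedge/contact ok",s["contact_force"])
print(manip.job_done())
```

```text
corner [-123.7  -72.9] [-124.5  112.3] block rear [23.1  0.8] wedge/contact ok [ 0.12961059 -0.45136015 -0.01415195]
the job is handed in; nothing more can be done
None
```

The rubbing block is home in its holder with the jaw clamped down on it, and the job is handed in (finished at about 13 s of the 45 s).

**What I did:** One fingertip held the press plate down nearly to its stop, mostly at 12–15 N. It read up to 24 N just after pressing and 22 N at the seating push. The other fingertip pushed the block until it stopped, at a push force of about 24 N. I then backed that fingertip off 9 mm with the plate still held, let the plate up, and lifted and moved back clear.

**Last checks:**
- **Block position:** its rear face measured at holder x of about 23 mm, against 25 mm expected; the 2 mm difference is within calibration and pixel error. It stopped where I had predicted home. I could not see the seam at the stop directly.
- **Clamp:** the last picture shows the jaw lying on the block. I did not measure the clip's angle.
- **Contact:** the robot reads about zero force. No move went near the tape, wedge or stone.

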